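# Put the demonstration parts back on their counter stands

### The job

The four demonstration parts left out on the parts counter belong on their display stands: put the oil filter in the round white dish, the bearing over the slim steel post, the piston over the stubby brass boss and the brake pad on the aluminium seat, lengthwise between its end lips, each lying fully down on its stand the same way up as now and middled on it. Set each one down gently rather than dropping it, and leave the yellow bottle and the white carton standing where they are.

Things in the scene. Friction and masses are not known exactly. Their poses are not given: they have to be found in the camera images.
- oil_filter: Loose spin-on oil filter, an orange can with a white band and a domed top, standing upright: 64 mm diameter (67 mm only at the lowest 10 mm), 85 mm high, straight sides up to 70 mm above its underside; about 0.3 kg. Origin: centre of the underside, z up.
- bearing: Loose wheel bearing lying flat: a steel ring of 64 mm outer diameter, 30 mm high, with an open bore of 34 mm diameter; black seal and brass balls between its races; about 0.36 kg. Same both ways up. Origin: centre of the underside, z along the bore.
- piston: Loose bare aluminium engine piston standing on its open skirt, crown (closed face) up: 64 mm diameter, 56 mm high, three dark ring grooves near the top; hollow from below, bore 54 mm diameter and 47 mm deep; about 0.3 kg. Origin: centre of the underside, z up.
- brake_pad: Loose disc brake pad lying flat, black friction blocks up on a red steel backing plate: 92 mm by 46 mm plus a 10 mm ear, 18 mm wide, at each end (112 mm overall along its x), 46 mm wide along its y, 16 mm thick (plate 6 mm, friction 10 mm); about 0.3 kg. Origin: centre of the underside, x along its length, z up. Either way round in x is the same.
- filter_stand: Fixed display stand of the oil filter: white round dish with blue felt floor; base 104 mm diameter, rim 94 mm outer and 86 mm inner diameter, rim top at 16 mm, felt floor (where the filter stands) 6 mm above the counter. Origin: centre of the underside.
- bearing_stand: Fixed display stand of the bearing: black round base, 88 mm diameter and 12 mm high, with a slim upright steel post in its middle, 17 mm diameter, its top 57 mm above the counter; the bearing goes over the post and lies on the base. Origin: centre of the underside.
- piston_stand: Fixed display stand of the piston: square wooden block 92 mm by 92 mm, 16 mm high, with a stubby brass boss in its middle, 34 mm diameter, its top 38 mm above the counter; the piston's hollow skirt goes over the boss and rests on the wood, turned any way. Origin: centre of the underside.
- pad_stand: Fixed display stand of the brake pad: oblong, aluminium; raised seat with grey felt, 46 mm wide (its y), top 20 mm above the counter, between two end lips 130 mm apart inside (along its x), lip tops at 28 mm; base plate 150 by 62 mm, 6 mm thick; long sides open. The pad lies on the seat lengthwise between the lips. Origin: centre of the underside, x along its length.
- polish: Bystander: loose yellow bottle with a blue cap, 54 mm diameter, 130 mm high, standing among the stands. Origin: centre of the underside.
- carton: Bystander: loose white carton with a blue band, 62 by 48 mm and 40 mm high, standing among the parts. Origin: centre of the underside.

How it is judged:
By the outcome, as a careful person would: the job done as asked, in the order asked, and still so for the second after the job is handed in, with the robot touching nothing.
It also fails if it takes over 102 s, if anything falls off the work surface, if the arm or the gripper's body presses on something with over 40 N, if the wrist force passes 120 N, or if a joint passes its speed limit or range.

### The arm

A 6-joint arm with a two-finger parallel gripper is mounted at the origin on the work surface. World frame = base frame: x ahead of the robot, y to its left, z up, the work surface at z = 0. Lengths are in m, angles in rad, forces in N, time in s.
With the tool pointing down it reaches from about 0.275 to 0.875 m from the base axis. Payload 12.5 kg.
Tool frame: the origin (TCP) lies midway between the tips of the shut fingers; the grasp point (between the pads) lies 19 mm behind it; z points along the fingers, y is the line along which they close (so a half turn about z gives the same grasp; the last joint's range is limited). The gripper opens to 85 mm and grips with 20 to 120 N. Pads are 22 mm wide; open, the fingers measure 114 mm over their backs; the gripper's body (76 mm by 85 mm) begins 54 mm behind the grasp point. The pads swing forward as they close: fully open they stand 13 mm farther back than shut.
Start: joints at [1.262, 0.351, 1.652, -0, 1.139, -0.085], TCP at [0.122, 0.536, 0.231] pointing down, gripper open.
Joint ranges: [-2.75, 2.75], [-0.79, 2.1], [0.01, 2.65], [-1.57, 4.71], [0.07, 3.14], [-2.87, 2.87]. Speed limits (rad/s): [2.22, 2.22, 2.79, 3.14, 3.14, 3.14].

### API

Orientations are given as a unit quaternion [w, x, y, z].
In Python, from rig import env gives the robot as it stands.
- The arm moves only by the shell command python3 -m inch 'ROWS'. ROWS is JSON, a list of rows, each an object with "angular": the turn, a rotation vector about the world's x, y, z each as a share of pi/2 rad, from -1 to 1, a list of three; "travel": the shift along the world's x, y, z each as a share of 250 mm, from -1 to 1, a list of three; "jaw": the closure, from 0 (fully open) to 1 (shut). A call has 1 to 5 rows; each row is the pose to reach, as a shift and turn from the pose commanded when the call began; what a row does not reach only later rows make up. A row lasts 1/12 s, in which the tool goes at most 41.7 mm and 7.16 degrees, less where a joint would pass 70% of its speed; a pose out of reach is approached as far as the arm can. A call with a number of a shift or a turn outside -1 to 1 is refused whole. A call with a gripper value outside its range is refused whole. The fingers move at their own pace and stop on an object; the grip force is fixed at half the most. Time passes only in rows, so rows that repeat a pose let the fingers close. It gives the time, the measured TCP pose, the force, the opening and the grip force at its end, in the units of the state.
- env.get_state(): the state, without advancing time (a new reading comes with each control period).
- env.get_image(name): name is "scene" or "top" or "wrist"; returns a dict with "pixels" (480x640x3 uint8, red, green, blue), "depth" (480x640 float32, m along the optical axis (not along the pixel's ray), 0 where there is no reading), "camera_matrix" (3x3 intrinsics, pixels), "D" ([k1, k2, p1, p2, k3] as OpenCV has them; the pictures are not rectified), "R" (3x3) and "t" (3): a world point X has camera coordinates R X + t. Camera axes: x right, y down, z forward; pixel columns grow to the right and rows downward; lengths in m; the calibration is good to about 2 mm. A picture is of the moment at which its call begins.
- env.hand_in(): hands the job in; it is judged then, once.
Trained networks look in a picture, given as the dict that the camera call returned (one of the last four; its "shot" number tells which), for a name from the list of things; names that differ only in an ending like _2 or _b are one class to them, and where a whole thing is asked for, a point or a joint stands for the part that bears it (a point fixed in the world has none). Each returns a list of dicts, best first, with "score" (0 to 1); they miss things now and then, are a little off and sometimes report something else, mostly with a low value. They report only what shows in the picture. A call takes as long as a camera call.
- env.boxes_of(picture, query): "centre" ([x, y, z] in m, in world coordinates, good to about 4 mm: the middle of the surface that is visible of it).
- env.masks_of(picture, query): "pixels" (480x640 bool, what is visible of it).
- env.mark_of(picture, query): "centre" ([x, y, z] in m, in world coordinates, good to about 4 mm: a listed point, or the origin of a listed thing).
The state is a dict: "clock": time; "joints": joint angles; "qd": joint speeds; "joint_efforts": joint torques, N m; "tool_pos": TCP position; "ee_rot": TCP orientation; "contact_force": force on the tool from outside, world axes, zero at the start; "wrist_torque": the same for the moment, N m; "opening": finger opening in m; "gripper_force": force on a finger pad.
Only numpy, scipy, OpenCV 4.12 (cv2) and the standard library are available. Lean on these libraries where they do the work, as an engineer would, in place of code of your own. Each camera call takes 0.05 s, during which the arm holds its last target. There are 200 camera calls.

## Working session

There is one attempt and no reset: what is moved stays moved. The work goes in short steps, Python scripts to look and compute and a shell command to move; the robot and the scene stay as the last step left them, time stands still between calls to the robot, and variables do not carry over. Pictures are saved under pics/ and viewed, at most 14 in all, crops included, and the job is handed in when it is done.

```bash
ls; mkdir -p pics
python3 - <<'E'
from rig import env
import cv2
s=env.get_state(); print(s)
for n in ["top","scene"]:
    p=env.get_image(n); cv2.imwrite(f"pics/{n}0.png",p["pixels"][:,:,::-1])
    for q in "oil_filter bearing piston brake_pad filter_stand bearing_stand piston_stand pad_stand polish carton".split():
        for f in (env.mark_of,):
            print(n,q,[(d["centre"],round(d["score"],2)) for d in f(p,q)][:3])
E
```

```text
pics
{'clock': 0.0, 'joints': array([ 1.26244027e+00,  3.51255113e-01,  1.65243563e+00, -6.29997294e-06,
        1.13910356e+00, -8.45947685e-02]), 'qd': array([ 0.00020779,  0.00125787, -0.00188954,  0.00090175,  0.00109603,
        0.00021564]), 'joint_efforts': array([ 3.02977271e-03, -5.06091321e+01, -2.91405898e+01,  4.49612162e-05,
        4.53051864e-03, -5.43060636e-06]), 'tool_pos': array([0.12191511, 0.53597123, 0.2307437 ]), 'ee_rot': array([-1.14484162e-04,  1.11646052e-01,  9.93747854e-01, -5.89824052e-04]), 'contact_force': array([-0.13967878, -0.11900493,  0.04551377]), 'wrist_torque': array([ 0.01946434, -0.0241679 , -0.01841311]), 'gripper_force': 0.0, 'opening': 0.08543684570254245}
top oil_filter [([0.3748, 0.2918, 0.001], 0.71)]
top bearing [([0.36, -0.3144, -0.0002], 0.9)]
top piston [([0.4498, -0.1654, -0.0013], 0.82)]
top brake_pad [([0.448, 0.1589, 0.0034], 0.84)]
top filter_stand [([0.6161, -0.225, -0.0004], 0.68)]
top bearing_stand [([0.5102, -0.4191, -0.0009], 0.76)]
top piston_stand [([0.6354, 0.0121, 0.0014], 0.88), ([0.5238, 0.4025, -0.002], 0.3), ([0.6318, 0.201, -0.0009], 0.26)]
top pad_stand [([0.6322, 0.2033, -0.0004], 0.88)]
top polish [([0.5283, 0.4009, -0.0017], 0.69), ([0.6368, 0.0117, 0.0015], 0.63)]
top carton [([0.4677, -0.0005, -0.0006], 0.92), ([0.6356, 0.0098, -0.0008], 0.2)]
scene oil_filter [([0.3765, 0.2931, 0.0014], 0.63)]
scene bearing [([0.3624, -0.3108, -0.0037], 0.7)]
scene piston [([0.4495, -0.1635, -0.0028], 0.78)]
scene brake_pad [([0.4432, 0.1658, 0.001], 0.9), ([0.6138, -0.2271, -0.0051], 0.65), ([0.6365, 0.0053, -0.0001], 0.61)]
scene filter_stand [([0.6117, -0.2254, -0.0033], 0.93)]
scene bearing_stand [([0.5037, -0.4165, -0.0002], 0.64)]
scene piston_stand [([0.6359, 0.0058, 0.0001], 0.62)]
scene pad_stand [([0.6329, 0.2076, -0.0013], 0.82)]
scene polish [([0.5211, 0.4035, 0.0018], 0.62)]
scene carton [([0.4688, -0.0027, 0.0007], 0.61)]
```

View pics/top0.png

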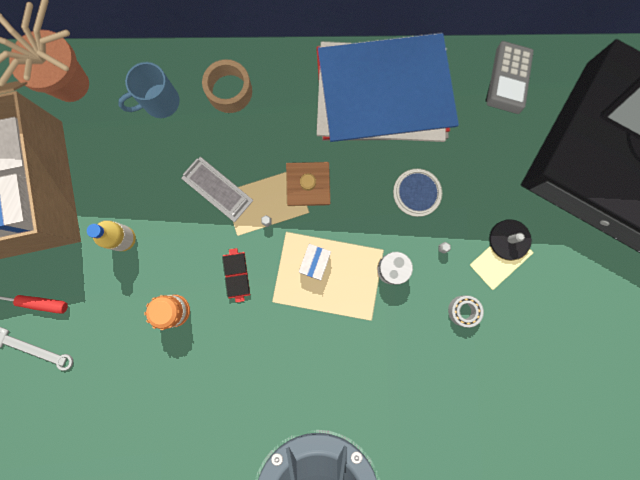

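View pics/scene0.png

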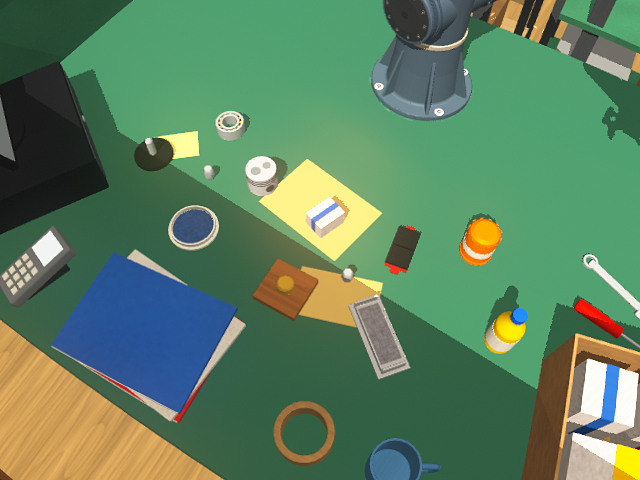

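The arm is out of view and all ten things match the network marks. In the top view, two small grey knobs that aren't on the list sit at (266,220) and (445,247), and I have to keep clear of them. Next I'll take accurate poses from the masks and depth.

```bash
cat > h.py <<'E'
from rig import env
import numpy as np, cv2
from scipy.optimize import least_squares
def cloud(p):
    """world point per pixel (480x640x3), nan where no depth"""
    v,u=np.mgrid[0:480,0:640].astype(np.float32)
    n=cv2.undistortPoints(np.stack([u,v],-1).reshape(-1,1,2),np.array(p["camera_matrix"]),np.array(p["D"])).reshape(480,640,2)
    d=p["depth"].copy(); d[d==0]=np.nan
    c=np.dstack([n[...,0]*d,n[...,1]*d,d])
    return (c-np.array(p["t"]))@np.array(p["R"])
def pts(p,q,C,lo,hi):
    m=env.masks_of(p,q)
    if not m: return np.zeros((0,3))
    m=m[0]["pixels"]; P=C[m]; return P[(P[:,2]>lo)&(P[:,2]<hi)]
def rect(P):
    r=cv2.minAreaRect((P[:,:2]*1000).astype(np.float32)); return np.round(r[0],1),np.round(r[1],1),round(r[2],1)
E
python3 - <<'E'
from h import *
B=dict(oil_filter=(.065,.1),bearing=(.022,.04),piston=(.048,.07),brake_pad=(.01,.025),filter_stand=(.011,.022),bearing_stand=(.006,.02),piston_stand=(.01,.024),pad_stand=(.014,.036),polish=(.05,.15),carton=(.033,.05))
for n in ["top","scene"]:
    p=env.get_image(n); C=cloud(p)
    for q,(lo,hi) in B.items():
        P=pts(p,q,C,lo,hi)
        if len(P)<10: print(n,q,"none"); continue
        c,r=cv2.minEnclosingCircle((P[:,:2]*1000).astype(np.float32))
        print(n,q,len(P),"z",np.round(np.nanpercentile(P[:,2],[5,50,95])*1000),"circ",np.round(c,1),round(r,1),"rect",*rect(P))
    if n=="top":
        for (u,v) in ((266,220),(445,247)):
            P=C[v-12:v+12,u-12:u+12].reshape(-1,3); Q=P[P[:,2]>.008]; print("knob",len(Q),Q.min(0),Q.max(0))
E
```

```text
top oil_filter 919 z [72. 82. 86.] circ [372.8 291.3] 32.5 rect [372.7 291.2] [63.4 62.3] 14.4
top bearing 585 z [24. 29. 32.] circ [ 362. -311.] 32.2 rect [ 361.7 -310.4] [62.3 62.6] 80.4
top piston 767 z [53. 56. 58.] circ [ 451.4 -163.7] 31.6 rect [ 451.5 -162.6] [60.4 57.9] 88.9
top brake_pad 883 z [12. 15. 18.] circ [444.5 162.8] 47.1 rect [444.2 163.2] [86.1 46.8] 8.1
top filter_stand none
top bearing_stand 1208 z [ 9. 11. 14.] circ [ 509.4 -416.8] 44.2 rect [ 509.  -417.1] [85.5 86.1] 81.1
top piston_stand 1519 z [13. 15. 18.] circ [635.2   9.7] 61.1 rect [635.9  10.7] [91.2 90.5] 0.2
top pad_stand 1428 z [16. 19. 26.] circ [627.2 205. ] 71.7 rect [628.3 204.8] [138.9  46. ] 49.7
top polish none
top carton 707 z [37. 39. 42.] circ [465.9  -2.3] 37.4 rect [467.2  -1.8] [47.7 62. ] 69.1
knob 95 [0.54455576 0.08814868 0.00865534] [0.56614852 0.10763901 0.03533378]
knob 102 [ 0.48242871 -0.28194307  0.00841451] [ 0.50392472 -0.26259419  0.03522271]
scene oil_filter 852 z [70. 83. 87.] circ [374.3 291.6] 33.3 rect [374.5 291.4] [63.7 64.2] 76.7
scene bearing 411 z [23. 29. 32.] circ [ 365.1 -311.9] 33.2 rect [ 364.6 -311.3] [64.1 59.7] 65.3
scene piston 673 z [51. 56. 59.] circ [ 452.3 -164.3] 33.2 rect [ 451.9 -164. ] [65.3 61.9] 33.5
scene brake_pad 847 z [12. 15. 19.] circ [447.8 160.3] 46.6 rect [446.  162.1] [88.8 45. ] 7.8
scene filter_stand 314 z [12. 15. 18.] circ [ 616.1 -226.4] 47.9 rect [ 616.7 -225.5] [92.8 92.1] 38.0
scene bearing_stand 869 z [ 8. 12. 15.] circ [ 510.5 -420.4] 47.3 rect [ 511.7 -417.4] [88.  87.6] 45.8
scene piston_stand 1926 z [13. 16. 19.] circ [639.   10.4] 63.0 rect [638.5  10. ] [92.5 93.7] 0.3
scene pad_stand 1912 z [17. 20. 26.] circ [631.3 203.7] 71.1 rect [629.7 203.9] [138.9  47.6] 50.2
scene polish 1006 z [ 57.  90. 131.] circ [528.6 400.3] 27.0 rect [532.5 399.6] [53.4 44.9] 82.2
scene carton 693 z [36. 40. 42.] circ [469.7  -2.8] 38.8 rect [469.4  -3.4] [50.1 64.8] 69.1
```

```bash
python3 -m inch '[{"travel":[0.5,-0.49,-0.22],"angular":[0,0,0],"jaw":0},{"travel":[0.5,-0.49,-0.22],"angular":[0,0,0],"jaw":0},{"travel":[0.5,-0.49,-0.22],"angular":[0,0,0],"jaw":0},{"travel":[0.5,-0.49,-0.22],"angular":[0,0,0],"jaw":0},{"travel":[0.5,-0.49,-0.22],"angular":[0,0,0],"jaw":0}]'
python3 -m inch '[{"travel":[0.506,-0.488,-0.2],"angular":[0,0,0],"jaw":0},{"travel":[0.506,-0.488,-0.2],"angular":[0,0,0],"jaw":0},{"travel":[0.506,-0.488,-0.2],"angular":[0,0,0],"jaw":0},{"travel":[0.506,-0.488,-0.2],"angular":[0,0,0],"jaw":0},{"travel":[0.506,-0.488,-0.2],"angular":[0,0,0],"jaw":0}]'
```

```text
clock: 2.62
tool_pos: [0.2488, 0.4106, 0.175]
ee_rot: [-0.0, 0.112, 0.994, -0.001]
contact_force: [0.2, -0.2, 0.8]
opening: 0.0858
gripper_force: 0.0
clock: 3.03
tool_pos: [0.3757, 0.2888, 0.1252]
ee_rot: [-0.0, 0.113, 0.994, -0.0]
contact_force: [-0.4, 0.2, -0.6]
opening: 0.0853
gripper_force: 0.0
```

```bash
python3 -m inch '[{"travel":[0,0,-0.12],"angular":[0,0,0],"jaw":0},{"travel":[0,0,-0.25],"angular":[0,0,0],"jaw":0},{"travel":[0,0,-0.36],"angular":[0,0,0],"jaw":0},{"travel":[0,0,-0.43],"angular":[0,0,0],"jaw":0},{"travel":[0,0,-0.43],"angular":[0,0,0],"jaw":0}]'
python3 -m inch '[{"travel":[0,0,0],"angular":[0,0,0],"jaw":1},{"travel":[0,0,0],"angular":[0,0,0],"jaw":1},{"travel":[0,0,0],"angular":[0,0,0],"jaw":1},{"travel":[0,0,0],"angular":[0,0,0],"jaw":1},{"travel":[0,0,0],"angular":[0,0,0],"jaw":1}]'
```

```text
clock: 3.45
tool_pos: [0.3721, 0.2907, 0.016]
ee_rot: [-0.002, 0.112, 0.994, -0.002]
contact_force: [-0.9, 0.2, -0.0]
opening: 0.0853
gripper_force: 0.0
clock: 3.87
tool_pos: [0.3741, 0.2922, 0.0203]
ee_rot: [0.001, 0.112, 0.994, 0.001]
contact_force: [-1.0, -1.6, 8.3]
opening: 0.0632
gripper_force: 66.8
```

```bash
python3 -m inch '[{"travel":[0,0,0.05],"angular":[0,0,0],"jaw":1},{"travel":[0,0,0.18],"angular":[0,0,0],"jaw":1},{"travel":[0,0,0.32],"angular":[0,0,0],"jaw":1},{"travel":[0,0,0.4],"angular":[0,0,0],"jaw":1},{"travel":[0,0,0.4],"angular":[0,0,0],"jaw":1}]'
python3 -m inch '[{"travel":[0.04,-0.08,0],"angular":[0,0,0],"jaw":1},{"travel":[0.1,-0.21,0],"angular":[0,0,0],"jaw":1},{"travel":[0.17,-0.36,0],"angular":[0,0,0],"jaw":1},{"travel":[0.24,-0.51,0],"angular":[0,0,0],"jaw":1},{"travel":[0.31,-0.66,0],"angular":[0,0,0],"jaw":1}]'
python3 -m inch '[{"travel":[0.07,-0.15,0],"angular":[0,0,0],"jaw":1},{"travel":[0.14,-0.3,0],"angular":[0,0,0],"jaw":1},{"travel":[0.21,-0.45,0],"angular":[0,0,0],"jaw":1},{"travel":[0.28,-0.6,0],"angular":[0,0,0],"jaw":1},{"travel":[0.35,-0.75,0],"angular":[0,0,0],"jaw":1}]'
python3 -m inch '[{"travel":[0.07,-0.15,0],"angular":[0,0,0],"jaw":1},{"travel":[0.14,-0.3,0],"angular":[0,0,0],"jaw":1},{"travel":[0.21,-0.45,0],"angular":[0,0,0],"jaw":1},{"travel":[0.27,-0.58,0],"angular":[0,0,0],"jaw":1},{"travel":[0.308,-0.66,0],"angular":[0,0,0],"jaw":1}]'
python3 -m inch '[{"travel":[0,0,0],"angular":[0,0,0],"jaw":1},{"travel":[0,0,0],"angular":[0,0,0],"jaw":1}]'
```

```text
clock: 4.28
tool_pos: [0.3754, 0.2931, 0.1234]
ee_rot: [0.003, 0.112, 0.994, 0.003]
contact_force: [1.7, 0.6, -2.8]
opening: 0.0626
gripper_force: 68.0
clock: 4.7
tool_pos: [0.451, 0.125, 0.1183]
ee_rot: [-0.0, 0.111, 0.994, -0.0]
contact_force: [1.3, 0.8, -3.9]
opening: 0.0628
gripper_force: 67.9
clock: 5.12
tool_pos: [0.5386, -0.0628, 0.118]
ee_rot: [-0.0, 0.112, 0.994, 0.0]
contact_force: [-0.0, 1.0, -3.5]
opening: 0.0628
gripper_force: 67.8
clock: 5.53
tool_pos: [0.616, -0.2291, 0.1177]
ee_rot: [0.0, 0.113, 0.994, -0.0]
contact_force: [0.3, 0.4, -3.3]
opening: 0.0632
gripper_force: 67.9
clock: 5.7
tool_pos: [0.615, -0.2264, 0.1173]
ee_rot: [-0.001, 0.112, 0.994, 0.0]
contact_force: [0.2, 0.1, -3.6]
opening: 0.0628
gripper_force: 67.9
```

Run:
```python
from h import *
p=env.get_image("scene"); cv2.imwrite("pics/scene1.png",p["pixels"][:,:,::-1]); C=cloud(p)
P=pts(p,"oil_filter",C,.1,.3); print(len(P),np.round(np.percentile(P,[2,50,98],axis=0),4), cv2.minEnclosingCircle((P[:,:2]*1000).astype(np.float32)))
print(env.get_state()["tool_pos"],env.get_state()["joints"])
```

```text
764 [[ 0.5955 -0.2478  0.1039]
 [ 0.6389 -0.2145  0.1498]
 [ 0.6469 -0.1917  0.1826]] ((622.8038330078125, -223.52597045898438), 40.29075241088867)
[ 0.61487222 -0.2248573   0.11786417] [-4.21748128e-01  6.61315187e-01  1.45091644e+00  2.09170054e-04
  1.03103453e+00 -1.76912415e+00]
```

```bash
python3 -m inch '[{"travel":[0,0,-0.06],"angular":[0,0,0],"jaw":1},{"travel":[0,0,-0.14],"angular":[0,0,0],"jaw":1},{"travel":[0,0,-0.22],"angular":[0,0,0],"jaw":1},{"travel":[0,0,-0.28],"angular":[0,0,0],"jaw":1},{"travel":[0,0,-0.32],"angular":[0,0,0],"jaw":1}]'
python3 -m inch '[{"travel":[0,0,-0.015],"angular":[0,0,0],"jaw":1},{"travel":[0,0,-0.025],"angular":[0,0,0],"jaw":1},{"travel":[0,0,-0.035],"angular":[0,0,0],"jaw":1},{"travel":[0,0,-0.044],"angular":[0,0,0],"jaw":1},{"travel":[0,0,-0.05],"angular":[0,0,0],"jaw":1}]'
python3 -m inch '[{"travel":[0,0,-0.004],"angular":[0,0,0],"jaw":1},{"travel":[0,0,-0.004],"angular":[0,0,0],"jaw":1}]'
```

```text
clock: 6.22
tool_pos: [0.6146, -0.2241, 0.037]
ee_rot: [-0.001, 0.111, 0.994, 0.0]
contact_force: [-1.2, 0.6, -3.0]
opening: 0.063
gripper_force: 67.8
clock: 6.63
tool_pos: [0.6159, -0.2258, 0.0268]
ee_rot: [0.0, 0.112, 0.994, -0.0]
contact_force: [-0.2, -0.4, -3.0]
opening: 0.0628
gripper_force: 67.8
clock: 6.8
tool_pos: [0.6158, -0.2258, 0.0264]
ee_rot: [0.0, 0.112, 0.994, -0.0]
contact_force: [-2.7, 1.5, 4.0]
opening: 0.0627
gripper_force: 68.4
```

```bash
python3 -m inch '[{"travel":[0,0,0],"angular":[0,0,0],"jaw":0},{"travel":[0,0,0],"angular":[0,0,0],"jaw":0},{"travel":[0,0,0],"angular":[0,0,0],"jaw":0},{"travel":[0,0,0],"angular":[0,0,0],"jaw":0},{"travel":[0,0,0],"angular":[0,0,0],"jaw":0}]'
python3 -m inch '[{"travel":[0,0,0.06],"angular":[0,0,0],"jaw":0},{"travel":[0,0,0.18],"angular":[0,0,0],"jaw":0},{"travel":[0,0,0.32],"angular":[0,0,0],"jaw":0},{"travel":[0,0,0.4],"angular":[0,0,0],"jaw":0},{"travel":[0,0,0.4],"angular":[0,0,0],"jaw":0}]'
python3 -m inch '[{"travel":[-0.1,-0.033,0],"angular":[0,0,0],"jaw":0},{"travel":[-0.25,-0.083,0],"angular":[0,0,0],"jaw":0},{"travel":[-0.4,-0.133,0],"angular":[0,0,0],"jaw":0},{"travel":[-0.55,-0.183,0],"angular":[0,0,0],"jaw":0},{"travel":[-0.7,-0.233,0],"angular":[0,0,0],"jaw":0}]'
python3 -m inch '[{"travel":[-0.12,-0.04,0],"angular":[0,0,0],"jaw":0},{"travel":[-0.24,-0.08,0],"angular":[0,0,0],"jaw":0},{"travel":[-0.31,-0.107,0],"angular":[0,0,0],"jaw":0},{"travel":[-0.31,-0.107,0],"angular":[0,0,0],"jaw":0},{"travel":[-0.31,-0.107,0],"angular":[0,0,0],"jaw":0}]'
python3 - <<'E'
from h import *
print(env.get_state()["tool_pos"])
p=env.get_image("scene"); C=cloud(p); P=pts(p,"oil_filter",C,.02,.3); print(np.round(np.percentile(P,[2,50,98],axis=0),4), cv2.minEnclosingCircle((P[P[:,2]>.075][:,:2]*1000).astype(np.float32)))
p=env.get_image("wrist"); cv2.imwrite("pics/w1.png",p["pixels"][:,:,::-1]); C=cloud(p); P=pts(p,"bearing",C,.022,.04); print(len(P),rect(P),np.median(P[:,2]))
P=C[C[...,2]>.01];P=P[(abs(P[:,0]-.363)<.045)&(abs(P[:,1]+.311)<.045)&(P[:,2]<.04)];print(len(P),rect(P))
p=env.get_image("top"); C=cloud(p); P=pts(p,"oil_filter",C,.07,.3); print(cv2.minEnclosingCircle((P[:,:2]*1000).astype(np.float32)),P[:,2].max())
E
```

```text
clock: 7.22
tool_pos: [0.6156, -0.2258, 0.0254]
ee_rot: [0.0, 0.112, 0.994, -0.0]
contact_force: [0.5, -0.3, 0.3]
opening: 0.0854
gripper_force: 0.0
clock: 7.63
tool_pos: [0.6178, -0.2267, 0.1317]
ee_rot: [0.004, 0.112, 0.994, -0.001]
contact_force: [0.2, -0.8, -0.5]
opening: 0.0851
gripper_force: 0.0
clock: 8.05
tool_pos: [0.4388, -0.284, 0.1257]
ee_rot: [0.0, 0.111, 0.994, -0.0]
contact_force: [0.2, -1.7, 0.3]
opening: 0.0857
gripper_force: 0.0
clock: 8.47
tool_pos: [0.3626, -0.3111, 0.1259]
ee_rot: [0.0, 0.113, 0.994, -0.0]
contact_force: [0.8, -0.5, 0.6]
opening: 0.0854
gripper_force: 0.0
[ 0.3626298  -0.31114938  0.12586093]
[[ 0.5904 -0.2505  0.0229]
 [ 0.6251 -0.2127  0.0839]
 [ 0.6472 -0.1948  0.0936]] ((614.897216796875, -225.82327270507812), 33.64805603027344)
4627 (array([ 362.2, -311.4]), array([63.3, 62.9]), 29.1) 0.027948193230056394
5132 (array([ 362.2, -311.4]), array([63.4, 62.9]), 28.7)
((614.3784790039062, -224.6346893310547), 32.391273498535156) 0.09426420542871072
```

```bash
python3 -m inch '[{"travel":[0,0,-0.12],"angular":[0,0,0],"jaw":0},{"travel":[0,0,-0.26],"angular":[0,0,0],"jaw":0},{"travel":[0,0,-0.4],"angular":[0,0,0],"jaw":0},{"travel":[0,0,-0.47],"angular":[0,0,0],"jaw":0},{"travel":[0,0,-0.5],"angular":[0,0,0],"jaw":0}]'
python3 -m inch '[{"travel":[0,0,0],"angular":[0,0,0],"jaw":1},{"travel":[0,0,0],"angular":[0,0,0],"jaw":1},{"travel":[0,0,0],"angular":[0,0,0],"jaw":1},{"travel":[0,0,0],"angular":[0,0,0],"jaw":1},{"travel":[0,0,0],"angular":[0,0,0],"jaw":1}]'
```

```text
clock: 9.18
tool_pos: [0.3623, -0.3094, -0.0023]
ee_rot: [-0.002, 0.111, 0.994, 0.001]
contact_force: [-0.3, -0.3, -0.1]
opening: 0.0857
gripper_force: 0.0
clock: 9.6
tool_pos: [0.3637, -0.3113, 0.0016]
ee_rot: [0.001, 0.112, 0.994, -0.001]
contact_force: [-0.5, 1.9, 8.9]
opening: 0.0617
gripper_force: 66.6
```

```bash
python3 -m inch '[{"travel":[0,0,0.05],"angular":[0,0,0],"jaw":1},{"travel":[0,0,0.18],"angular":[0,0,0],"jaw":1},{"travel":[0,0,0.32],"angular":[0,0,0],"jaw":1},{"travel":[0,0,0.4],"angular":[0,0,0],"jaw":1},{"travel":[0,0,0.4],"angular":[0,0,0],"jaw":1}]'
python3 -m inch '[{"travel":[0.08,-0.058,0],"angular":[0,0,0],"jaw":1},{"travel":[0.2,-0.145,0],"angular":[0,0,0],"jaw":1},{"travel":[0.32,-0.232,0],"angular":[0,0,0],"jaw":1},{"travel":[0.44,-0.32,0],"angular":[0,0,0],"jaw":1},{"travel":[0.52,-0.38,0],"angular":[0,0,0],"jaw":1}]'
python3 -m inch '[{"travel":[0.068,-0.046,0],"angular":[0,0,0],"jaw":1},{"travel":[0.068,-0.046,0],"angular":[0,0,0],"jaw":1},{"travel":[0.068,-0.046,0],"angular":[0,0,0],"jaw":1},{"travel":[0.068,-0.046,0],"angular":[0,0,0],"jaw":1}]'
python3 - <<'E'
from h import *
print(env.get_state()["tool_pos"])
p=env.get_image("wrist"); cv2.imwrite("pics/w2.png",p["pixels"][:,:,::-1]); C=cloud(p)
P=C[(C[...,2]>.09)&(C[...,2]<.16)];print(len(P),rect(P) if len(P) else 0, np.percentile(P,[2,50,98],axis=0))
P=C[(C[...,2]>.04)&(C[...,2]<.065)];print(len(P),np.percentile(P,[2,50,98],axis=0) if len(P) else 0)
P=pts(p,"bearing_stand",C,.006,.02);print(len(P),rect(P) if len(P) else 0)
E
```

```text
clock: 10.02
tool_pos: [0.3646, -0.3123, 0.1045]
ee_rot: [0.003, 0.112, 0.994, -0.002]
contact_force: [0.6, -0.9, -2.7]
opening: 0.0615
gripper_force: 67.4
clock: 10.43
tool_pos: [0.495, -0.407, 0.0992]
ee_rot: [0.0, 0.112, 0.994, -0.0]
contact_force: [0.7, -0.1, -3.1]
opening: 0.0618
gripper_force: 67.2
clock: 10.77
tool_pos: [0.5092, -0.4164, 0.099]
ee_rot: [-0.001, 0.112, 0.994, 0.001]
contact_force: [-0.6, 0.9, -2.5]
opening: 0.0616
gripper_force: 67.2
[ 0.50915928 -0.41644192  0.09903225]
39685 (array([ 540.2, -495.5]), array([ 92.5, 289. ]), 19.8) [[ 0.47697283 -0.60366211  0.09462058]
 [ 0.50666661 -0.42115159  0.1256381 ]
 [ 0.5880172  -0.36123366  0.15944967]]
6631 [[ 0.51297889 -0.63162443  0.04039113]
 [ 0.58336039 -0.48967879  0.05179631]
 [ 0.62373244 -0.22984286  0.06438851]]
6822 (array([ 505.6, -419. ]), array([79.3, 84.3]), 27.1)
```

View pics/w2.png

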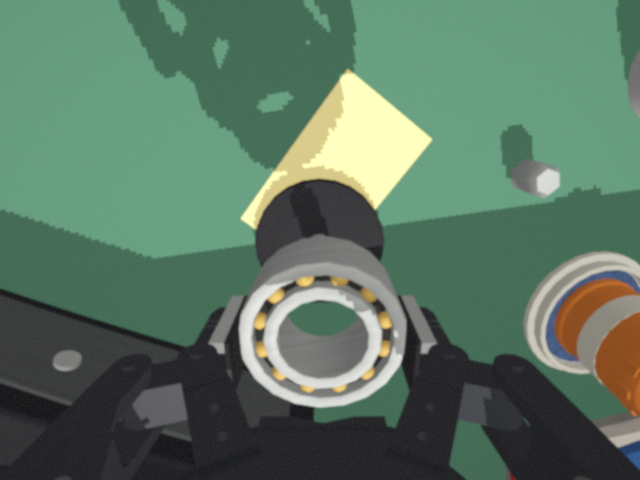

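The wrist view shows the bearing held at (323,338) and the stand base at (320,240). The filter stands in its dish at right, and the black machine is to the left. Before lowering, I'll check the post position and the machine clearance.

Run:
```python
from h import *
p=env.get_image("wrist")
def pr(p,X):
    return np.round(cv2.projectPoints(np.array(X,float).reshape(-1,1,3),cv2.Rodrigues(np.array(p["R"]))[0],np.array(p["t"]),np.array(p["camera_matrix"]),np.array(p["D"]))[0].reshape(-1,2),1)
print(pr(p,[(.510,-.4175,.012),(.510,-.4175,.057)]), "cam",-np.array(p["R"]).T@np.array(p["t"]))
C=cloud(p)
P=C[(C[...,2]>.10)&(C[...,2]<.137)]; P=P[(abs(P[:,0]-.51)<.04)&(abs(P[:,1]+.417)<.04)]
# top ring of bearing
z=np.percentile(P[:,2],90); 
v,u=np.mgrid[0:480,0:640]; m=(np.hypot(u-323,(v-338))<95)&(C[...,2]>.12)&(C[...,2]<.145); print(m.sum(),rect(C[m]),np.percentile(C[m][:,2],[5,50,95]))
for n in("top","scene"):
    q=env.get_image(n); C=cloud(q)
    P=C[(C[...,2]>.03)&(C[...,2]<.3)]
    P=P[(P[:,1]<-.46)&(P[:,1]>-.75)&(P[:,0]>.3)]
    D=np.hypot(P[:,0]-.51,P[:,1]+.4175); i=np.argsort(D)[:5]; print(n,len(P),D[i],P[i])
    P=pts(q,"bearing_stand",C,.006,.02); print(rect(P),pr(q,[(.510,-.4175,.012),(.510,-.4175,.057)]))
cv2.imwrite("pics/s2.png",cv2.resize(q["pixels"][80:230,80:280,::-1],None,fx=4,fy=4))
```

```text
[[321.  244.9]
 [320.8 271.7]] cam [ 0.43191239 -0.39905069  0.24107625]
16867 (array([ 508.1, -416. ]), array([64.1, 63.3]), 30.3) [0.12144504 0.1261677  0.13115223]
top 9581 [0.11192251 0.11194323 0.11203484 0.11213824 0.11214966] [[ 0.60753978 -0.47238752  0.06977249]
 [ 0.604184   -0.47800339  0.03869926]
 [ 0.60584384 -0.4755152   0.03147487]
 [ 0.60839207 -0.47129577  0.08334698]
 [ 0.60514906 -0.47686499  0.05307138]]
(array([ 505.1, -413.7]), array([86.8, 76. ]), 48.7) [[510.5 238.9]
 [520.4 236.3]]
scene 11064 [0.04455832 0.05076917 0.05110593 0.0515534  0.05267082] [[ 0.51164838 -0.46202782  0.15066013]
 [ 0.51291675 -0.46818531  0.16043487]
 [ 0.51176336 -0.4685755   0.16208218]
 [ 0.51019387 -0.46905304  0.15749895]
 [ 0.50895967 -0.47016054  0.16451946]]
(array([ 511.2, -417.7]), array([85.8, 87.8]), 46.7) [[153.5 152.2]
 [148.4 139.1]]
```

View pics/s2.png

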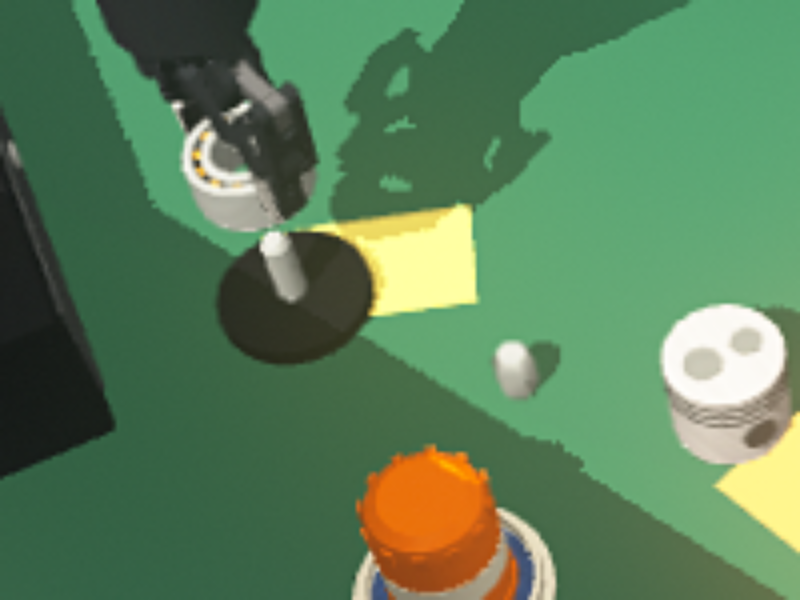

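```bash
python3 -m inch '[{"travel":[0.004,-0.004,-0.06],"angular":[0,0,0],"jaw":1},{"travel":[0.004,-0.004,-0.12],"angular":[0,0,0],"jaw":1},{"travel":[0.004,-0.004,-0.18],"angular":[0,0,0],"jaw":1},{"travel":[0.004,-0.004,-0.24],"angular":[0,0,0],"jaw":1},{"travel":[0.004,-0.004,-0.29],"angular":[0,0,0],"jaw":1}]'
python3 -m inch '[{"travel":[0,0,-0.015],"angular":[0,0,0],"jaw":1},{"travel":[0,0,-0.03],"angular":[0,0,0],"jaw":1},{"travel":[0,0,-0.04],"angular":[0,0,0],"jaw":1},{"travel":[0,0,-0.048],"angular":[0,0,0],"jaw":1},{"travel":[0,0,-0.054],"angular":[0,0,0],"jaw":1}]'
python3 -m inch '[{"travel":[0,0,-0.004],"angular":[0,0,0],"jaw":1},{"travel":[0,0,-0.006],"angular":[0,0,0],"jaw":1}]'
```

```text
clock: 11.53
tool_pos: [0.5106, -0.4179, 0.0256]
ee_rot: [-0.001, 0.112, 0.994, 0.0]
contact_force: [-0.2, 0.5, -3.3]
opening: 0.0613
gripper_force: 67.3
clock: 11.95
tool_pos: [0.5113, -0.4185, 0.0147]
ee_rot: [0.0, 0.112, 0.994, -0.0]
contact_force: [-0.3, 0.0, -1.8]
opening: 0.0614
gripper_force: 67.2
clock: 12.12
tool_pos: [0.5113, -0.4184, 0.0136]
ee_rot: [0.0, 0.112, 0.994, -0.0]
contact_force: [-3.5, 3.7, 8.5]
opening: 0.0614
gripper_force: 68.4
```

```bash
python3 -m inch '[{"travel":[0,0,0],"angular":[0,0,0],"jaw":0},{"travel":[0,0,0],"angular":[0,0,0],"jaw":0},{"travel":[0,0,0],"angular":[0,0,0],"jaw":0},{"travel":[0,0,0],"angular":[0,0,0],"jaw":0},{"travel":[0,0,0],"angular":[0,0,0],"jaw":0}]'
python3 -m inch '[{"travel":[0,0,0.06],"angular":[0,0,0],"jaw":0},{"travel":[0,0,0.18],"angular":[0,0,0],"jaw":0},{"travel":[0,0,0.32],"angular":[0,0,0],"jaw":0},{"travel":[0,0,0.45],"angular":[0,0,0],"jaw":0},{"travel":[0,0,0.45],"angular":[0,0,0],"jaw":0}]'
python3 -m inch '[{"travel":[-0.02,0.1,0],"angular":[0,0,0],"jaw":0},{"travel":[-0.06,0.25,0],"angular":[0,0,0],"jaw":0},{"travel":[-0.09,0.4,0],"angular":[0,0,0],"jaw":0},{"travel":[-0.13,0.55,0],"angular":[0,0,0],"jaw":0},{"travel":[-0.17,0.7,0],"angular":[0,0,0],"jaw":0}]'
python3 -m inch '[{"travel":[-0.03,0.15,0],"angular":[0,0,0],"jaw":0},{"travel":[-0.06,0.27,0],"angular":[0,0,0],"jaw":0},{"travel":[-0.067,0.318,0],"angular":[0,0,0],"jaw":0},{"travel":[-0.067,0.318,0],"angular":[0,0,0],"jaw":0},{"travel":[-0.067,0.318,0],"angular":[0,0,0],"jaw":0}]'
python3 - <<'E'
from h import *
print(env.get_state()["tool_pos"])
p=env.get_image("wrist"); C=cloud(p); P=pts(p,"piston",C,.048,.07); print(len(P),rect(P),np.median(P[:,2]))
for n in("top","scene"):
    p=env.get_image(n); C=cloud(p)
    for q,lo,hi in (("bearing",.037,.05),("piston",.05,.065)):
        P=pts(p,q,C,lo,hi); print(n,q,len(P),rect(P) if len(P) else 0, np.median(P[:,2]) if len(P) else 0)
cv2.imwrite("pics/s3.png",cv2.resize(p["pixels"][80:230,80:280,::-1],None,fx=4,fy=4))
E
```

```text
clock: 12.53
tool_pos: [0.5111, -0.4183, 0.0129]
ee_rot: [0.0, 0.112, 0.994, -0.0]
contact_force: [0.7, -0.1, -0.2]
opening: 0.0854
gripper_force: 0.0
clock: 12.95
tool_pos: [0.5134, -0.4204, 0.1336]
ee_rot: [0.004, 0.112, 0.994, -0.003]
contact_force: [0.3, -0.2, 1.3]
opening: 0.0857
gripper_force: 0.0
clock: 13.37
tool_pos: [0.468, -0.2417, 0.1262]
ee_rot: [0.001, 0.112, 0.994, -0.0]
contact_force: [1.6, 0.5, 0.6]
opening: 0.0852
gripper_force: 0.0
clock: 13.78
tool_pos: [0.4525, -0.164, 0.1261]
ee_rot: [0.001, 0.111, 0.994, -0.0]
contact_force: [0.4, -0.7, 0.5]
opening: 0.0856
gripper_force: 0.0
[ 0.45246618 -0.16404851  0.12610634]
7562 (array([ 451.3, -164.4]), array([63.2, 63.1]), 24.2) 0.05469941733303146
top bearing 372 (array([ 512.5, -421. ]), array([62.6, 54.9]), 33.0) 0.04076247317570042
top piston 19 (array([ 448. , -134.4]), array([ 4. , 13.9]), 86.4) 0.05440441890859585
scene bearing 362 (array([ 511.4, -417.7]), array([62.5, 62.1]), 88.3) 0.04077519603390674
scene piston 647 (array([ 452.5, -164.8]), array([63.5, 62.8]), 51.7) 0.05592486338389283
```

View pics/s3.png

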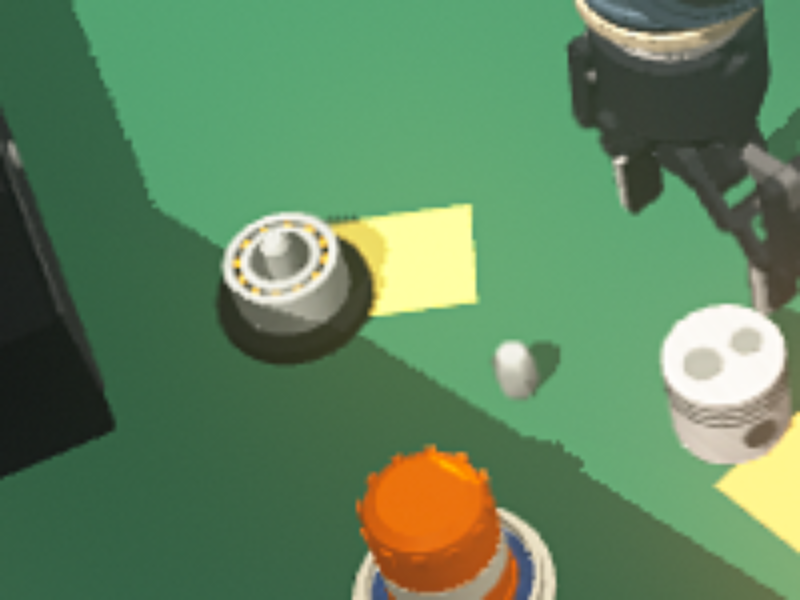

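The bearing lies flat over its post at crop (283,265). Next is the piston.

```bash
python3 -m inch '[{"travel":[0,0,-0.12],"angular":[0,0,0],"jaw":0},{"travel":[0,0,-0.26],"angular":[0,0,0],"jaw":0},{"travel":[0,0,-0.39],"angular":[0,0,0],"jaw":0},{"travel":[0,0,-0.46],"angular":[0,0,0],"jaw":0},{"travel":[0,0,-0.46],"angular":[0,0,0],"jaw":0}]'
python3 -m inch '[{"travel":[0,0,0],"angular":[0,0,0],"jaw":1},{"travel":[0,0,0],"angular":[0,0,0],"jaw":1},{"travel":[0,0,0],"angular":[0,0,0],"jaw":1},{"travel":[0,0,0],"angular":[0,0,0],"jaw":1},{"travel":[0,0,0],"angular":[0,0,0],"jaw":1}]'
python3 -m inch '[{"travel":[0,0,0.05],"angular":[0,0,0],"jaw":1},{"travel":[0,0,0.18],"angular":[0,0,0],"jaw":1},{"travel":[0,0,0.32],"angular":[0,0,0],"jaw":1},{"travel":[0,0,0.4],"angular":[0,0,0],"jaw":1},{"travel":[0,0,0.4],"angular":[0,0,0],"jaw":1}]'
```

```text
clock: 14.6
tool_pos: [0.4499, -0.1631, 0.0072]
ee_rot: [-0.003, 0.112, 0.994, 0.001]
contact_force: [-0.3, 2.2, -0.5]
opening: 0.0856
gripper_force: 0.0
clock: 15.02
tool_pos: [0.4526, -0.1642, 0.0118]
ee_rot: [0.001, 0.112, 0.994, -0.0]
contact_force: [-1.9, 0.0, 9.0]
opening: 0.0626
gripper_force: 66.5
clock: 15.43
tool_pos: [0.4539, -0.1646, 0.1149]
ee_rot: [0.004, 0.112, 0.994, -0.001]
contact_force: [0.6, 0.4, -2.0]
opening: 0.0631
gripper_force: 67.5
```

```bash
python3 -m inch '[{"travel":[0.06,0.056,0],"angular":[0,0,0],"jaw":1},{"travel":[0.16,0.15,0],"angular":[0,0,0],"jaw":1},{"travel":[0.26,0.244,0],"angular":[0,0,0],"jaw":1},{"travel":[0.36,0.338,0],"angular":[0,0,0],"jaw":1},{"travel":[0.46,0.432,0],"angular":[0,0,0],"jaw":1}]'
python3 -m inch '[{"travel":[0.1,0.094,0],"angular":[0,0,0],"jaw":1},{"travel":[0.2,0.188,0],"angular":[0,0,0],"jaw":1},{"travel":[0.26,0.24,0],"angular":[0,0,0],"jaw":1},{"travel":[0.281,0.264,0],"angular":[0,0,0],"jaw":1},{"travel":[0.281,0.264,0],"angular":[0,0,0],"jaw":1}]'
python3 - <<'E'
from h import *
print(env.get_state()["tool_pos"])
p=env.get_image("wrist"); cv2.imwrite("pics/w4.png",p["pixels"][:,:,::-1]); C=cloud(p)
P=pts(p,"piston",C,.14,.18); print(len(P),rect(P) if len(P) else 0, np.median(P[:,2]) if len(P) else 0)
p=env.get_image("scene"); C=cloud(p);P=pts(p,"piston_stand",C,.01,.024); print(rect(P)); P=C[(C[...,2]>.03)&(C[...,2]<.045)&(np.hypot(C[...,0]-.637,C[...,1]-.01)<.03)]; print("boss",len(P),rect(P) if len(P) else 0)
cv2.imwrite("pics/s4.png",cv2.resize(p["pixels"][180:330,200:400,::-1],None,fx=4,fy=4))
E
```

```text
clock: 15.85
tool_pos: [0.5674, -0.0543, 0.1097]
ee_rot: [-0.0, 0.112, 0.994, 0.0]
contact_force: [0.7, -0.2, -2.8]
opening: 0.0625
gripper_force: 67.3
clock: 16.27
tool_pos: [0.6372, 0.0114, 0.1093]
ee_rot: [-0.0, 0.111, 0.994, 0.0]
contact_force: [0.4, -0.4, -3.3]
opening: 0.0628
gripper_force: 67.3
[0.63719583 0.01144508 0.10931532]
23392 (array([631.7,  12.9]), array([63.1, 54.7]), 76.1) 0.1520070977698864
(array([638.3,  10. ]), array([92.2, 93.2]), 1.0)
boss 131 (array([643.3,  14.7]), array([20.2, 30.9]), 41.5)
```

View pics/s4.png

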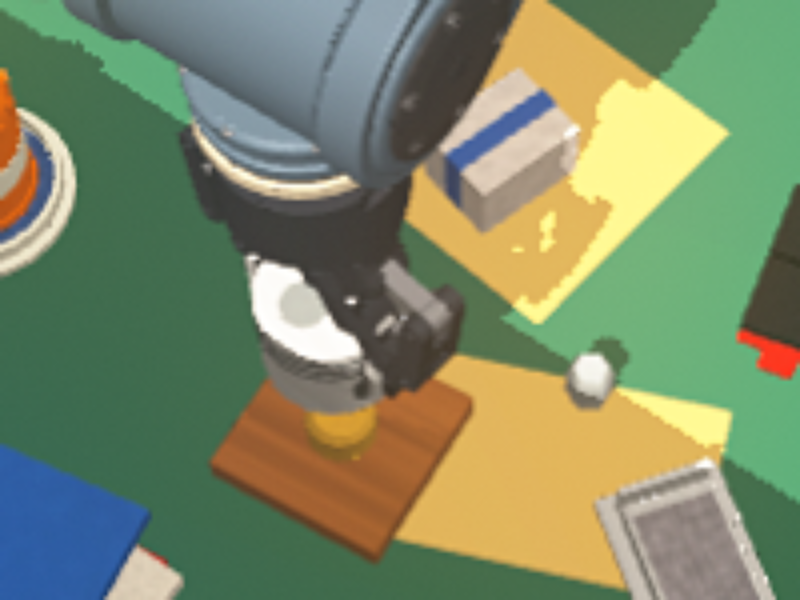

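The piston hangs over the boss, at crop (340,430), so I'll lower it.

```bash
python3 -m inch '[{"travel":[0,0,-0.05],"angular":[0,0,0],"jaw":1},{"travel":[0,0,-0.11],"angular":[0,0,0],"jaw":1},{"travel":[0,0,-0.17],"angular":[0,0,0],"jaw":1},{"travel":[0,0,-0.23],"angular":[0,0,0],"jaw":1},{"travel":[0,0,-0.28],"angular":[0,0,0],"jaw":1}]'
python3 -m inch '[{"travel":[0,0,-0.015],"angular":[0,0,0],"jaw":1},{"travel":[0,0,-0.027],"angular":[0,0,0],"jaw":1},{"travel":[0,0,-0.037],"angular":[0,0,0],"jaw":1},{"travel":[0,0,-0.044],"angular":[0,0,0],"jaw":1},{"travel":[0,0,-0.05],"angular":[0,0,0],"jaw":1}]'
python3 -m inch '[{"travel":[0,0,-0.004],"angular":[0,0,0],"jaw":1},{"travel":[0,0,-0.006],"angular":[0,0,0],"jaw":1}]'
```

```text
clock: 16.88
tool_pos: [0.6361, 0.0096, 0.0385]
ee_rot: [-0.001, 0.112, 0.994, -0.0]
contact_force: [-0.5, -0.6, -2.2]
opening: 0.0628
gripper_force: 67.4
clock: 17.3
tool_pos: [0.6374, 0.0102, 0.0283]
ee_rot: [0.001, 0.112, 0.994, 0.0]
contact_force: [-0.6, 0.6, -1.5]
opening: 0.0628
gripper_force: 67.3
clock: 17.47
tool_pos: [0.6374, 0.0103, 0.0278]
ee_rot: [0.0, 0.112, 0.994, -0.0]
contact_force: [-7.8, -0.6, 14.3]
opening: 0.0628
gripper_force: 68.4
```

```bash
python3 -m inch '[{"travel":[0,0,0],"angular":[0,0,0],"jaw":0},{"travel":[0,0,0],"angular":[0,0,0],"jaw":0},{"travel":[0,0,0],"angular":[0,0,0],"jaw":0},{"travel":[0,0,0],"angular":[0,0,0],"jaw":0},{"travel":[0,0,0],"angular":[0,0,0],"jaw":0}]'
python3 -m inch '[{"travel":[0,0,0.06],"angular":[0,0,0],"jaw":0},{"travel":[0,0,0.18],"angular":[0,0,0],"jaw":0},{"travel":[0,0,0.32],"angular":[0,0,0],"jaw":0},{"travel":[0,0,0.4],"angular":[0,0,0],"jaw":0},{"travel":[0,0,0.4],"angular":[0,0,0],"jaw":0}]'
python3 -m inch '[{"travel":[-0.08,0.064,0],"angular":[0,0,0.03],"jaw":0},{"travel":[-0.2,0.16,0],"angular":[0,0,0.06],"jaw":0},{"travel":[-0.32,0.255,0],"angular":[0,0,0.09],"jaw":0},{"travel":[-0.44,0.35,0],"angular":[0,0,0.116],"jaw":0},{"travel":[-0.55,0.44,0],"angular":[0,0,0.116],"jaw":0}]'
python3 -m inch '[{"travel":[-0.1,0.08,0],"angular":[0,0,0.04],"jaw":0},{"travel":[-0.19,0.15,0],"angular":[0,0,0.08],"jaw":0},{"travel":[-0.218,0.17,0],"angular":[0,0,0.116],"jaw":0},{"travel":[-0.218,0.17,0],"angular":[0,0,0.116],"jaw":0},{"travel":[-0.218,0.17,0],"angular":[0,0,0.116],"jaw":0}]'
python3 - <<'E'
from h import *
s=env.get_state();print(s["tool_pos"],s["ee_rot"],s["joints"])
p=env.get_image("wrist"); cv2.imwrite("pics/w5.png",p["pixels"][:,:,::-1]); C=cloud(p)
P=pts(p,"brake_pad",C,.010,.03); print(len(P),rect(P),np.median(P[:,2])); P=pts(p,"brake_pad",C,.003,.03); print(len(P),rect(P))
for n in("top","scene"):
    p=env.get_image(n); C=cloud(p)
    for q,lo,hi in (("piston",.065,.08),("pad_stand",.014,.036),("brake_pad",.01,.03)):
        P=pts(p,q,C,lo,hi); print(n,q,len(P),rect(P) if len(P) else 0, np.median(P[:,2]) if len(P) else 0)
E
```

```text
clock: 17.88
tool_pos: [0.6371, 0.0103, 0.0264]
ee_rot: [0.0, 0.112, 0.994, 0.0]
contact_force: [-0.8, 0.1, -0.5]
opening: 0.0855
gripper_force: 0.0
clock: 18.3
tool_pos: [0.6393, 0.0102, 0.1313]
ee_rot: [0.004, 0.112, 0.994, 0.0]
contact_force: [-0.6, -0.4, -0.1]
opening: 0.0856
gripper_force: 0.0
clock: 18.72
tool_pos: [0.4975, 0.1211, 0.1257]
ee_rot: [-0.0, 0.02, 1.0, -0.0]
contact_force: [0.3, 0.9, 0.7]
opening: 0.0855
gripper_force: 0.0
clock: 19.13
tool_pos: [0.4452, 0.1629, 0.1262]
ee_rot: [0.0, -0.07, 0.998, -0.0]
contact_force: [0.8, 0.6, -1.2]
opening: 0.0853
gripper_force: 0.0
[0.44523014 0.16287658 0.12622456] [ 1.52513263e-04 -6.97965938e-02  9.97561232e-01 -1.45653536e-05] [ 2.52509205e-01  3.63782462e-01  1.93936149e+00 -1.13062402e-04
  8.38154043e-01 -1.45791829e+00]
6646 (array([445. , 163.1]), array([86.6, 46. ]), 7.6) 0.014651857673279627
7712 (array([445. , 163.1]), array([111.7,  46. ]), 7.6)
top piston 776 (array([635.4,  10.5]), array([61.5, 62.8]), 43.0) 0.07114476576603374
top pad_stand 1411 (array([628. , 204.4]), array([138.3,  46. ]), 49.7) 0.019314492820268023
top brake_pad 152 (array([446.4, 145.1]), array([85.5, 13.7]), 4.9) 0.015200241417104807
scene piston 871 (array([638. ,  11.5]), array([62.5, 59.2]), 31.2) 0.0716703482013802
scene pad_stand 1913 (array([629.8, 204.2]), array([137.9,  47.4]), 50.0) 0.020208806614629565
scene brake_pad 905 (array([446.6, 162.1]), array([89.5, 46.2]), 7.7) 0.015515495319787874
```

View pics/w5.png

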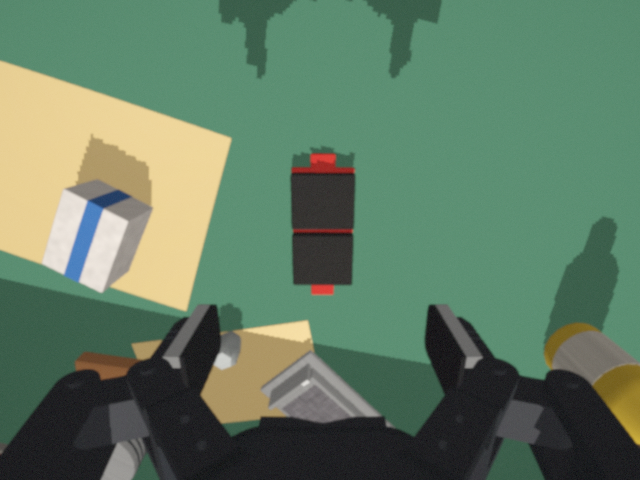

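The pad is centred between the fingers at (323,225), and the piston sits fully down with its top at 71 mm. Now I'll grasp the pad.

```bash
python3 -m inch '[{"travel":[0,0,-0.12],"angular":[0,0,0],"jaw":0},{"travel":[0,0,-0.26],"angular":[0,0,0],"jaw":0},{"travel":[0,0,-0.4],"angular":[0,0,0],"jaw":0},{"travel":[0,0,-0.47],"angular":[0,0,0],"jaw":0},{"travel":[0,0,-0.5],"angular":[0,0,0],"jaw":0}]'
python3 -m inch '[{"travel":[0,0,0],"angular":[0,0,0],"jaw":1},{"travel":[0,0,0],"angular":[0,0,0],"jaw":1},{"travel":[0,0,0],"angular":[0,0,0],"jaw":1},{"travel":[0,0,0],"angular":[0,0,0],"jaw":1},{"travel":[0,0,0],"angular":[0,0,0],"jaw":1}]'
python3 -m inch '[{"travel":[0,0,0],"angular":[0,0,0],"jaw":1},{"travel":[0,0,0],"angular":[0,0,0],"jaw":1},{"travel":[0,0,0],"angular":[0,0,0],"jaw":1}]'
```

```text
clock: 20.1
tool_pos: [0.4436, 0.1624, -0.0012]
ee_rot: [-0.002, -0.07, 0.998, -0.0]
contact_force: [-0.1, -0.5, -0.2]
opening: 0.0854
gripper_force: 0.0
clock: 20.52
tool_pos: [0.446, 0.163, 0.003]
ee_rot: [0.001, -0.07, 0.998, 0.0]
contact_force: [-1.3, -1.4, 8.8]
opening: 0.0443
gripper_force: 61.0
clock: 20.77
tool_pos: [0.4459, 0.163, 0.003]
ee_rot: [0.001, -0.07, 0.998, 0.0]
contact_force: [-1.5, -1.4, 7.8]
opening: 0.0445
gripper_force: 61.0
```

```bash
python3 -m inch '[{"travel":[0,0,0.05],"angular":[0,0,0],"jaw":1},{"travel":[0,0,0.15],"angular":[0,0,0],"jaw":1},{"travel":[0,0,0.27],"angular":[0,0,0],"jaw":1},{"travel":[0,0,0.34],"angular":[0,0,0],"jaw":1},{"travel":[0,0,0.34],"angular":[0,0,0],"jaw":1}]'
python3 -m inch '[{"travel":[0.06,0.014,0],"angular":[0,0,0.04],"jaw":1},{"travel":[0.16,0.036,0],"angular":[0,0,0.09],"jaw":1},{"travel":[0.26,0.058,0],"angular":[0,0,0.14],"jaw":1},{"travel":[0.36,0.08,0],"angular":[0,0,0.19],"jaw":1},{"travel":[0.46,0.1,0],"angular":[0,0,0.24],"jaw":1}]'
python3 -m inch '[{"travel":[0.1,0.024,0],"angular":[0,0,0.06],"jaw":1},{"travel":[0.19,0.046,0],"angular":[0,0,0.12],"jaw":1},{"travel":[0.25,0.06,0],"angular":[0,0,0.18],"jaw":1},{"travel":[0.276,0.067,0],"angular":[0,0,0.225],"jaw":1},{"travel":[0.276,0.067,0],"angular":[0,0,0.225],"jaw":1}]'
python3 - <<'E'
from h import *
s=env.get_state();print(s["tool_pos"],s["ee_rot"],s["joints"])
p=env.get_image("wrist"); cv2.imwrite("pics/w6.png",p["pixels"][:,:,::-1]); C=cloud(p)
P=pts(p,"brake_pad",C,.08,.12); print(len(P),rect(P) if len(P) else 0)
P=pts(p,"pad_stand",C,.014,.036); print(len(P),rect(P) if len(P) else 0)
p=env.get_image("scene"); C=cloud(p)
P=pts(p,"brake_pad",C,.08,.13); print(len(P),rect(P) if len(P) else 0)
E
```

```text
clock: 21.18
tool_pos: [0.4471, 0.1634, 0.0905]
ee_rot: [0.004, -0.07, 0.998, 0.001]
contact_force: [0.7, -0.3, -1.6]
opening: 0.0441
gripper_force: 62.9
clock: 21.6
tool_pos: [0.5609, 0.188, 0.086]
ee_rot: [-0.0, -0.258, 0.966, -0.0]
contact_force: [-1.2, -0.5, -2.1]
opening: 0.0442
gripper_force: 62.9
clock: 22.02
tool_pos: [0.6298, 0.2046, 0.0855]
ee_rot: [0.0, -0.423, 0.906, -0.0]
contact_force: [0.0, 0.2, -2.3]
opening: 0.0443
gripper_force: 62.9
[0.62982229 0.20461527 0.08547354] [ 9.67549269e-05 -4.23264180e-01  9.06006304e-01 -3.70581329e-05] [ 2.43860090e-01  7.13425518e-01  1.44558934e+00 -4.27815383e-05
  9.82373660e-01 -2.20100275e+00]
23195 (array([629.4, 203.8]), array([112.8,  46.3]), 49.7)
3862 (array([596.2, 166.1]), array([36.5, 46.3]), 49.7)
894 (array([628.9, 203.5]), array([110.3,  46.7]), 49.0)
```

View pics/w6.png

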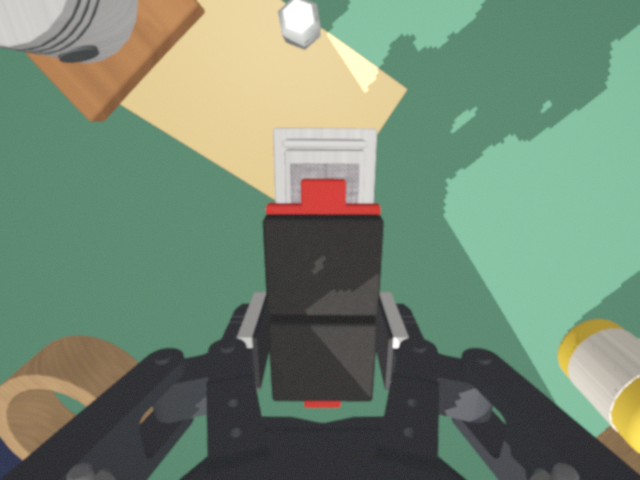

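The pad is held at 49.7°, in line with the stand whose near end shows at (325,160). Lateral error is within 1 mm.

```bash
python3 -m inch '[{"travel":[0,0,-0.04],"angular":[0,0,0],"jaw":1},{"travel":[0,0,-0.09],"angular":[0,0,0],"jaw":1},{"travel":[0,0,-0.14],"angular":[0,0,0],"jaw":1},{"travel":[0,0,-0.18],"angular":[0,0,0],"jaw":1},{"travel":[0,0,-0.21],"angular":[0,0,0],"jaw":1}]'
python3 -m inch '[{"travel":[0,0,-0.015],"angular":[0,0,0],"jaw":1},{"travel":[0,0,-0.026],"angular":[0,0,0],"jaw":1},{"travel":[0,0,-0.034],"angular":[0,0,0],"jaw":1},{"travel":[0,0,-0.04],"angular":[0,0,0],"jaw":1},{"travel":[0,0,-0.045],"angular":[0,0,0],"jaw":1}]'
python3 -m inch '[{"travel":[0,0,-0.003],"angular":[0,0,0],"jaw":1},{"travel":[0,0,-0.005],"angular":[0,0,0],"jaw":1}]'
```

```text
clock: 22.68
tool_pos: [0.6281, 0.2043, 0.0315]
ee_rot: [-0.001, -0.422, 0.907, 0.0]
contact_force: [0.3, 0.4, -2.1]
opening: 0.044
gripper_force: 62.9
clock: 23.1
tool_pos: [0.6293, 0.2046, 0.023]
ee_rot: [0.0, -0.422, 0.907, -0.0]
contact_force: [-7.2, -2.2, 16.5]
opening: 0.0444
gripper_force: 64.8
clock: 23.27
tool_pos: [0.6293, 0.2046, 0.023]
ee_rot: [0.0, -0.422, 0.907, -0.0]
contact_force: [-8.2, -3.0, 17.5]
opening: 0.0442
gripper_force: 64.8
```

```bash
python3 -m inch '[{"travel":[0,0,0],"angular":[0,0,0],"jaw":0},{"travel":[0,0,0],"angular":[0,0,0],"jaw":0},{"travel":[0,0,0],"angular":[0,0,0],"jaw":0},{"travel":[0,0,0],"angular":[0,0,0],"jaw":0},{"travel":[0,0,0],"angular":[0,0,0],"jaw":0}]'
python3 -m inch '[{"travel":[0,0,0.06],"angular":[0,0,0],"jaw":0},{"travel":[0,0,0.2],"angular":[0,0,0],"jaw":0},{"travel":[0,0,0.35],"angular":[0,0,0],"jaw":0},{"travel":[0,0,0.5],"angular":[0,0,0],"jaw":0},{"travel":[0,0,0.6],"angular":[0,0,0],"jaw":0}]'
python3 -m inch '[{"travel":[-0.1,0,0.05],"angular":[0,0,0],"jaw":0},{"travel":[-0.25,0,0.1],"angular":[0,0,0],"jaw":0},{"travel":[-0.4,0,0.1],"angular":[0,0,0],"jaw":0},{"travel":[-0.55,0,0.1],"angular":[0,0,0],"jaw":0},{"travel":[-0.7,0,0.1],"angular":[0,0,0],"jaw":0}]'
python3 - <<'E'
from h import *
for n in("top","scene"):
    p=env.get_image(n); C=cloud(p); cv2.imwrite(f"pics/end_{n}.png",p["pixels"][:,:,::-1])
    for q,lo,hi in (("oil_filter",.07,.12),("bearing",.037,.05),("piston",.065,.08),("brake_pad",.03,.045),("brake_pad",.023,.045),("pad_stand",.014,.045),("carton",.033,.05),("polish",.05,.15)):
        P=pts(p,q,C,lo,hi); print(n,q,len(P),rect(P) if len(P)>9 else 0, np.median(P[:,2]) if len(P) else 0)
E
```

```text
clock: 23.68
tool_pos: [0.6291, 0.2045, 0.0213]
ee_rot: [0.0, -0.422, 0.907, -0.0]
contact_force: [-0.4, 0.2, 0.3]
opening: 0.0856
gripper_force: 0.0
clock: 24.1
tool_pos: [0.6299, 0.2048, 0.1765]
ee_rot: [0.002, -0.422, 0.907, -0.0]
contact_force: [0.1, 0.3, 0.4]
opening: 0.0856
gripper_force: 0.0
clock: 24.52
tool_pos: [0.4523, 0.2043, 0.1974]
ee_rot: [0.001, -0.422, 0.907, -0.0]
contact_force: [0.2, -0.4, 0.4]
opening: 0.0854
gripper_force: 0.0
top oil_filter 825 (array([ 614.2, -224.6]), array([63. , 62.9]), 76.4) 0.08875531880057823
top bearing 503 (array([ 509.3, -416.5]), array([62.4, 62. ]), 34.8) 0.04071817148259172
top piston 758 (array([635.1,   9. ]), array([58.9, 63.2]), 68.5) 0.07119479547702628
top brake_pad 868 (array([626.9, 202.5]), array([88.9, 45.8]), 49.7) 0.03503911784569669
top brake_pad 1006 (array([627.3, 203.1]), array([110.6,  45.8]), 49.5) 0.03464602507074729
top pad_stand 400 (array([628.2, 204.5]), array([138.9,  46.1]), 49.7) 0.019896858699682093
top carton 687 (array([466.9,  -1.2]), array([46.8, 61.6]), 70.5) 0.03922671780191552
top polish 0 0 0
scene oil_filter 803 (array([ 618.5, -224.3]), array([60.8, 62.4]), 20.5) 0.08933318313995123
scene bearing 360 (array([ 513. , -417.8]), array([61.9, 64.4]), 5.7) 0.04090416612436577
scene piston 913 (array([638.8,  10.6]), array([61.8, 62.7]), 82.8) 0.07174994752161241
scene brake_pad 1161 (array([629.8, 203. ]), array([86.4, 47.3]), 49.3) 0.035959428533820094
scene brake_pad 1396 (array([630., 203.]), array([112.1,  47.2]), 50.2) 0.03551666469357147
scene pad_stand 562 (array([630.4, 203.8]), array([138.1,  46.6]), 50.1) 0.02039634756428005
scene carton 666 (array([469.1,  -4.7]), array([52.1, 62.8]), 70.0) 0.039778213971753136
scene polish 986 (array([532.2, 399.8]), array([53.3, 43.5]), 84.6) 0.08986561015837227
```

View pics/end_scene.png

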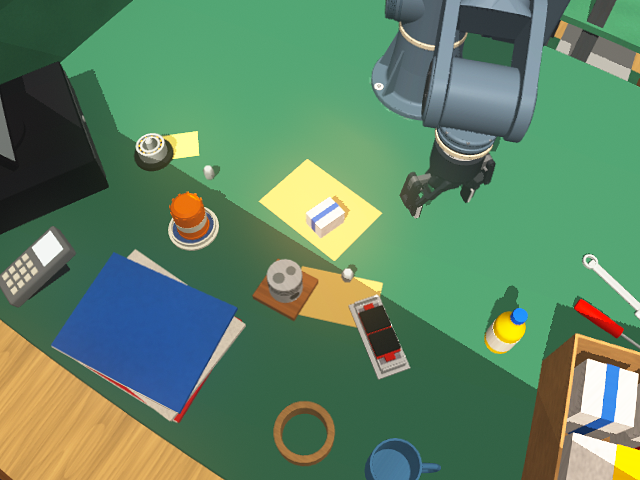

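All four parts sit on their stands: bearing (152,149), filter (188,212), piston (285,280) and pad (379,330). Each is within about 2 mm of centre, and the bottle and carton haven't moved.

```bash
python3 -m inch '[{"travel":[0,0,0],"angular":[0,0,0],"jaw":0},{"travel":[0,0,0],"angular":[0,0,0],"jaw":0},{"travel":[0,0,0],"angular":[0,0,0],"jaw":0}]'
python3 -c "
from rig import env
print(env.hand_in())"
```

```text
clock: 25.67
tool_pos: [0.454, 0.2045, 0.1963]
ee_rot: [0.0, -0.422, 0.907, -0.0]
contact_force: [0.2, -0.3, -0.2]
opening: 0.0856
gripper_force: 0.0
the job is handed in; nothing more can be done
None
```

The job is handed in at about 26 s: filter, bearing, piston and brake pad are on their stands in that order, fully down and within about 2 mm of centre by the cameras, and the bottle and carton were left untouched.

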